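# Switch on and zero the balance under the beaker

### The job

Get the balance with the beaker on its pan ready for weighing: with the fingertips, gently press its small round key to switch it on and let it come back up, then gently press its long key to zero it, each down for about half a second. Finish with the hand clear and all keys up again; leave the other balance alone, do not touch a pan or the glass on it, and do not pick up or shift anything.

Things in the scene. Friction and masses are not known exactly. Their poses are not given: they have to be found in the camera images.
- balance_a: Bench balance, white on grey, 190 (x) x 140 (y) x 36 mm, fixed. Origin: centre of its underside. Its -x is the front, facing the robot within 0.3 rad; +y is the robot's left. Along x: keys at -74 mm, blank dark display at -40, steel pan centred at +36. It carries the beaker: the one to use. It stands left or right.
- balance_b: Bench balance, white on grey, 190 (x) x 140 (y) x 36 mm, fixed. Origin: centre of its underside. Its -x is the front, facing the robot within 0.3 rad; +y is the robot's left. Along x: keys at -74 mm, blank dark display at -40, steel pan centred at +36. It carries the conical flask: leave it alone.
- round_key_a_top (a point): centre of the top face of the small round key of balance_a: a white round key 19 mm in diameter, at [-74, -45, 43] mm in the balance's frame, i.e. front right; its top stands 7 mm above the housing when up
- long_key_a_top (a point): centre of the top face of the long key of balance_a: a white rounded bar key 18 (x) x 44 (y) mm, at [-74, 22, 43] mm in the balance's frame, i.e. front left; its top stands 7 mm above the housing when up
- round_key_b_top (a point): centre of the top face of the small round key of balance_b: a white round key 19 mm in diameter, at [-74, -45, 43] mm in the balance's frame, i.e. front right; its top stands 7 mm above the housing when up
- long_key_b_top (a point): centre of the top face of the long key of balance_b: a white rounded bar key 18 (x) x 44 (y) mm, at [-74, 22, 43] mm in the balance's frame, i.e. front left; its top stands 7 mm above the housing when up
- round_key_a (a joint): travel of the round key of balance_a, m: 0 up, 0.006 fully down (top then 1 mm above the housing). It clicks in at 0.003; a spring (1.2 N at the top, 4.8 N fully down) lifts it again
- long_key_a (a joint): travel of the long key of balance_a, m: 0 up, 0.006 fully down (top then 1 mm above the housing). It clicks in at 0.003; a spring (1.2 N at the top, 4.8 N fully down) lifts it again
- pan_a: round steel pan of balance_a, 98 mm in diameter, its top 46 mm above the bench; origin on the bench level under the pan's centre; not to be touched
- round_key_b (a joint): travel of the round key of balance_b, m: 0 up, 0.006 fully down (top then 1 mm above the housing). It clicks in at 0.003; a spring (1.2 N at the top, 4.8 N fully down) lifts it again
- long_key_b (a joint): travel of the long key of balance_b, m: 0 up, 0.006 fully down (top then 1 mm above the housing). It clicks in at 0.003; a spring (1.2 N at the top, 4.8 N fully down) lifts it again
- pan_b: round steel pan of balance_b, 98 mm in diameter, its top 46 mm above the bench; origin on the bench level under the pan's centre; not to be touched
- beaker: straight glass beaker with a spout, 54 x 60 mm, 70 mm high (top 116 mm above the bench), loose on the pan of balance_a; origin: centre of its underside
- flask: conical glass flask with purple liquid, 62 mm in diameter, 102 mm high (top 148 mm above the bench), loose on the pan of balance_b; origin: centre of its underside
- eyepieces (a point): middle of the eyepiece ends of the microscope behind the work, which overhang the bench 340 to 415 mm up, from 30 mm nearer the robot than this point, 65 mm to each side, and back to the microscope's  keep the arm and hand clear
- petri: flat round petri dish, 90 mm in diameter, 16 mm high, between the balances; origin: centre of its underside
- oil: small dropper bottle, 28 mm in diameter, 71 mm high, between the balances and behind the dish; origin: centre of its underside
- tweezers: steel forceps lying flat, 17 x 124 (its y) x 10 mm, on the left; origin: centre of its underside
- slides: carton of microscope slides, 32 x 79 (its y) x 30 mm, on the right; origin: centre of its underside
- coverslips: small square box, 27 x 27 x 14 mm, on the right, nearer the robot than the carton; origin: centre of its underside

How it is judged:
By the outcome, as a careful person would: the job done as asked, in the order asked, and still so for the second after the job is handed in, with the robot touching nothing.
It also fails if it takes over 48 s, if anything falls off the work surface, if the arm or the gripper's body presses on something with over 40 N, if the wrist force passes 120 N, or if a joint passes its speed limit or range.

### The arm

A 6-joint arm with a two-finger parallel gripper is mounted at the origin on a cart in front of the work surface, level with it; the furniture and walls round the work are solid. World frame = base frame: x ahead of the robot, y to its left, z up, the work surface at z = 0. Lengths are in m, angles in rad, forces in N, time in s.
With the tool pointing down it reaches from about 0.275 to 0.75 m from the base axis. Payload 10.2 kg.
Tool frame: the origin (TCP) lies at the very end of the fingers, on their centre line; the grasp point (between the pads) lies 19 mm behind it (bot.tcp_to_grasp is the distance from the TCP to the grasp point, in m); z points along the fingers, y is the line along which they close (so a half turn about z gives the same grasp; the last joint's range is limited). The gripper opens to 88 mm and grips with 3 to 60 N. Pads are 18 mm wide; open, the fingers measure 123 mm over their backs; the gripper's body (75 mm by 187 mm) begins 45 mm behind the grasp point.
Start: joints at [-1.353, 0.313, 1.498, -0, 1.331, -0.223], TCP at [0.224, -0.475, 0.239] pointing down, gripper open.
Joint ranges: [-2.94, 2.94], [-0.97, 2.17], [0.19, 2.56], [-1.23, 4.37], [0.02, 3.11], [-2.88, 2.88]. Speed limits (rad/s): [2.39, 2.39, 3.01, 3.14, 3.14, 3.14].

### API

Orientations are given as a unit quaternion [w, x, y, z].
In Python, from cell import state, imaging, bot gives the robot as it stands.
- The arm moves only by the tool arm_command, never from a script. Its argument "rows" is a list of rows, each a list of 5 numbers: the shift along the tool's x, y, z in m, then the turn about the tool's z in rad, then the finger opening in m, from 0 to 0.0881. In form: [[tx, ty, tz, yaw, hand], ...]. A call has 1 to 10 rows; each row is the pose to reach, as a shift and turn from the pose commanded when the call began, along the tool's axes at that moment; what a row does not reach only later rows make up. A row lasts 1/10 s, in which the tool goes at most 50 mm and 8.59 degrees, less where a joint would pass 70% of its speed; a pose out of reach is approached as far as the arm can. A call with a gripper value outside its range is refused whole. The fingers move at their own pace and stop on an object; "newtons" is the grip in N (left out, the last holds). Time passes only in rows, so rows that repeat a pose let the fingers close. It gives the time, the measured TCP pose, the force, the opening and the grip force at its end, in the units of the state.
- state(): the state, without advancing time (a new reading comes with each control period).
- imaging.capture(name): name is "scene" or "top" or "wrist"; returns a dict with "image" (420x560x3 uint8, red, green, blue), "K" (3x3 intrinsics, pixels), "world_from_camera" (4x4, takes a point from camera to world coordinates). Camera axes: x right, y down, z forward; pixel columns grow to the right and rows downward; lengths in m; the calibration is good to about 2 mm. A picture is of the moment at which its call begins. There is no depth.
- bot.sign_off(): hands the job in; it is judged then, once.
Trained networks look in the newest picture that a camera, given by its name, has taken for a name from the list of things; names that differ only in an ending like _2 or _b are one class to them, and where a whole thing is asked for, a point or a joint stands for the part that bears it (a point fixed in the world has none). Each returns a list of dicts, best first, with "p" (0 to 1); they miss things now and then, are a little off and sometimes report something else, mostly with a low value. They report only what shows in the picture. A call takes as long as a camera call.
- imaging.boxes_of(camera, name): "location" ([x, y, z] in m, in world coordinates, good to about 4 mm: the middle of the surface that is visible of it).
- imaging.silhouettes(camera, name): "region" (420x560 bool, what is visible of it).
- imaging.pinpoint(camera, name): "location" ([x, y, z] in m, in world coordinates, good to about 4 mm: a listed point, or the origin of a listed thing).
The state is a dict: "time": time; "qpos": joint angles; "dq": joint speeds; "tau": joint torques, N m; "tcp_pos": TCP position; "tool_rot": TCP orientation; "force": force on the tool from outside, world axes, zero at the start; "moment": the same for the moment, N m; "grip_width": opening from 0.0 (shut) to 1.0 (fully open); "finger_force": force on a finger pad.
Only numpy, scipy, OpenCV 4.12 (cv2) and the standard library are available. Lean on these libraries where they do the work, as an engineer would, in place of code of your own. Each camera call takes 0.05 s, during which the arm holds its last target. There are 200 camera calls.

## Working session

There is one attempt and no reset: what is moved stays moved. The work goes in short steps, Python scripts to look and compute and a tool call to move; the robot and the scene stay as the last step left them, time stands still between calls to the robot, and variables do not carry over. Pictures are saved under pics/ and viewed, at most 10 in all, crops included, and the job is handed in when it is done.

Besides the shell and the picture viewer there is one more tool, called after "Call:" as name(argument=value, ...) on one line, values as JSON. arm_command: Moves the arm, as the interface text tells. Its arguments: {"type":"object","properties":{"rows":{"type":"array"},"newtons":{"type":"number"}},"required":["rows"]}

```bash
mkdir -p pics; python3 - <<'E'
from cell import state, imaging, bot
import cv2,numpy as np
s=state();print(s['time'],s['tcp_pos'],s['tool_rot'],s['grip_width'],s['force'])
ims=[]
for c in("top","scene"):
    r=imaging.capture(c);cv2.imwrite(f'pics/{c}1.png',r['image'][...,::-1]);
    for n in("balance_a","beaker","flask","round_key_a_top","long_key_a_top","pan_a","eyepieces"):
        print(c,n,[(round(d['p'],2),np.round(d['location'],3).tolist()) for d in imaging.pinpoint(c,n)][:4])
E
```

```text
0.0 [ 0.22393843 -0.47459544  0.23818169] [-6.01592866e-04  9.75816046e-01  2.18592503e-01  1.47738258e-05] 1.0034730275636334 [-0.16930799 -0.89158263  0.33267685]
top balance_a [(0.93, [0.529, -0.304, -0.0]), (0.87, [0.505, 0.232, 0.0])]
top beaker [(0.48, [0.505, 0.235, -0.002]), (0.43, [0.548, 0.25, 0.046]), (0.25, [0.529, -0.3, -0.002])]
top flask [(0.58, [0.565, -0.319, 0.049]), (0.54, [0.511, 0.006, -0.002])]
top round_key_a_top []
top long_key_a_top [(0.55, [0.566, -0.318, 0.048]), (0.35, [0.426, 0.236, 0.043])]
top pan_a [(0.59, [0.537, 0.25, -0.002]), (0.45, [0.563, -0.312, -0.002])]
top eyepieces [(0.85, [0.565, -0.111, 0.377])]
scene balance_a [(0.65, [0.502, 0.24, -0.004])]
scene beaker []
scene flask [(0.62, [0.558, -0.311, 0.045]), (0.23, [0.542, -0.504, 0.002])]
scene round_key_a_top []
scene long_key_a_top [(0.61, [0.426, 0.24, 0.04])]
scene pan_a [(0.61, [0.562, -0.312, 0.002])]
scene eyepieces [(0.97, [0.561, -0.113, 0.373])]
```

View pics/top1.png

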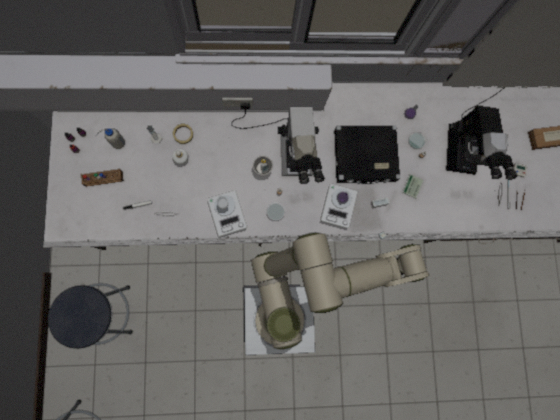

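View pics/scene1.png

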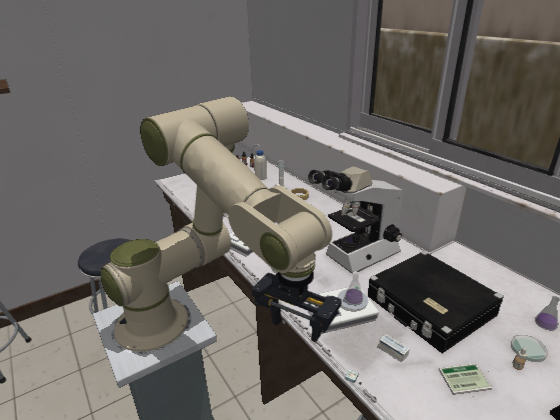

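The beaker's balance is the left one, seen in the top view at about (227, 213). The flask's balance is at (339, 205), and the eyepieces are at about (312, 173). I'll swing over at a small radius, with the fingers closing on the way.

Call:
arm_command(rows=[[0.02, -0.022, 0, 0, 0], [0.05, -0.055, 0, 0, 0], [0.083, -0.091, 0, 0, 0], [0.117, -0.128, 0, 0, 0], [0.15, -0.165, 0, 0, 0], [0.184, -0.202, 0, 0, 0], [0.217, -0.239, 0, 0, 0], [0.25, -0.275, 0, 0, 0], [0.284, -0.312, 0, 0, 0], [0.31, -0.34, 0, 0, 0]], newtons=5)

```text
time: 1.8
tcp_pos: [0.3594, -0.0327, 0.2391]
tool_rot: [0.0, 0.976, 0.219, 0.0]
force: [0.4, -0.8, 0.4]
grip_width: 0.115
finger_force: 0.0
```

Call:
arm_command(rows=[[0.024, -0.039, 0.004, 0.04, 0], [0.049, -0.079, 0.008, 0.08, 0], [0.073, -0.118, 0.012, 0.12, 0], [0.097, -0.158, 0.016, 0.16, 0], [0.115, -0.187, 0.02, 0.19, 0], [0.122, -0.197, 0.02, 0.19, 0], [0.122, -0.197, 0.02, 0.19, 0], [0.122, -0.197, 0.02, 0.19, 0]])

```text
time: 2.6
tcp_pos: [0.3857, 0.1942, 0.2189]
tool_rot: [0.0, 0.992, 0.125, 0.0]
force: [-0.7, -0.5, -0.1]
grip_width: 0.005
finger_force: 0.0
```

```bash
python3 - <<'E'
from cell import state, imaging, bot
import cv2,numpy as np
s=state();print(s['time'],s['tcp_pos'],s['tool_rot'],s['grip_width'],s['force'],s['qpos'])
for c in("wrist","top"):
    r=imaging.capture(c);cv2.imwrite(f'pics/{c}2.png',r['image'][...,::-1]);np.savez(f'{c}2.npz',**r)
    print(r['world_from_camera'].round(3).tolist())
    for n in("balance_a","beaker","round_key_a_top","long_key_a_top","pan_a"):
        print(c,n,[(round(d['p'],2),np.round(d['location'],3).tolist()) for d in imaging.pinpoint(c,n)][:4])
E
```

```text
2.6 [0.38567035 0.1942303  0.21886026] [1.59629480e-04 9.92144934e-01 1.25093580e-01 1.28189142e-05] 0.004966266758669554 [-0.7075394  -0.549024   -0.12060272] [ 1.94034872e-01  1.24477893e-01  1.78836861e+00 -3.39960126e-04
  1.22874248e+00  1.51410092e+00]
[[0.249, -0.93, -0.271, 0.456], [-0.969, -0.239, -0.069, 0.212], [-0.0, 0.279, -0.96, 0.365], [0.0, 0.0, 0.0, 1.0]]
wrist balance_a [(0.71, [0.503, 0.236, 0.0])]
wrist beaker [(0.93, [0.541, 0.252, 0.05])]
wrist round_key_a_top [(0.84, [0.44, 0.174, 0.046]), (0.45, [0.537, 0.243, 0.001])]
wrist long_key_a_top [(0.65, [0.423, 0.235, 0.044])]
wrist pan_a [(0.92, [0.537, 0.244, -0.002])]
[[-0.029, -0.982, 0.185, 0.143], [-0.997, 0.016, -0.072, 0.133], [0.068, -0.187, -0.98, 2.188], [0.0, 0.0, 0.0, 1.0]]
top balance_a [(0.96, [0.504, 0.232, 0.001]), (0.55, [0.53, -0.3, 0.0])]
top beaker [(0.68, [0.548, 0.25, 0.044])]
top round_key_a_top [(0.65, [0.564, -0.318, 0.046])]
top long_key_a_top [(0.23, [0.509, 0.006, -0.0])]
top pan_a [(0.72, [0.562, -0.309, -0.001]), (0.58, [0.536, 0.247, -0.002])]
```

View pics/wrist2.png

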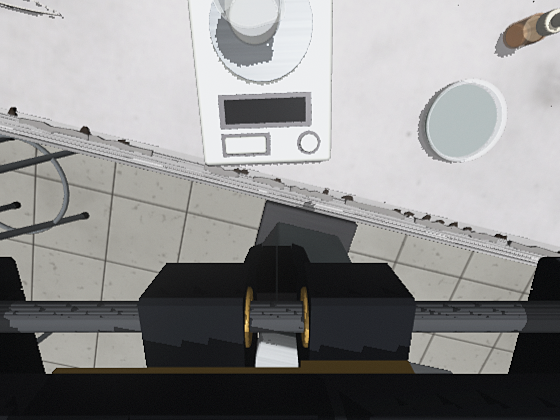

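The wrist view shows the round key at about (309, 142), the long key at about (246, 145), and the display and pan with the beaker above them. I'll deproject the key pixels onto the key-top plane.

```bash
cat > h.py <<'E'
import numpy as np
def ray(r,uv,z):
    T=r['world_from_camera'];d=T[:3,:3]@np.linalg.inv(r['K'])@[*uv,1];o=T[:3,3];return o+d*(z-o[2])/d[2]
def proj(r,p):
    T=np.linalg.inv(r['world_from_camera']);q=r['K']@(T[:3,:3]@p+T[:3,3]);return q[:2]/q[2]
E
python3 - <<'E'
from h import *; import cv2
r=np.load('wrist2.npz')
a=ray(r,(309,142.5),.043);b=ray(r,(246,145.5),.043);d=b-a
yaw=np.arctan2(-d[0],d[1]);print(a,b,np.hypot(*d[:2]),yaw)
print(proj(r,[.3857,.1942,.2189]))
im=r['image'][80:180,190:350,::-1];cv2.imwrite('pics/c.png',cv2.resize(im,None,fx=5,fy=5,interpolation=2)[:500,:800])
E
```

```text
[0.44366572 0.17306063 0.043     ] [0.42419216 0.23648717 0.043     ] 0.0663486735088027 0.29788962189273677
[275.22659276 262.40164408]
```

View pics/c.png

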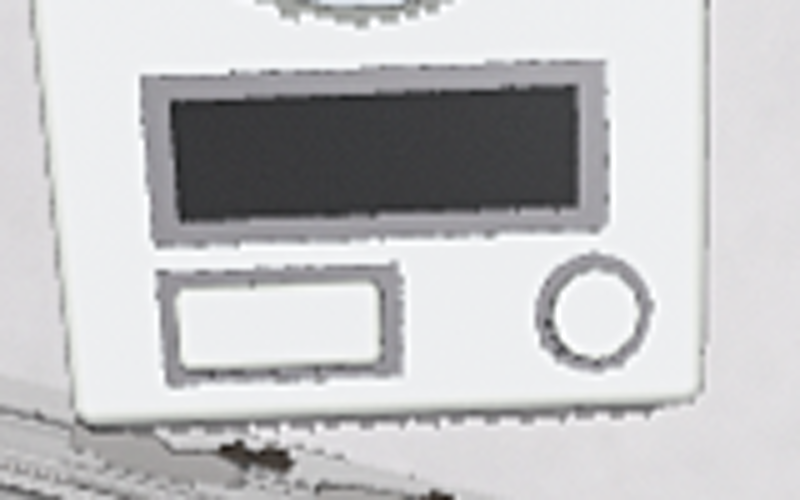

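Both keys are clear in the crop, and the 66 mm between them matches the nominal 67 mm. Moving above the round key.

Call:
arm_command(rows=[[0.02, 0.014, 0, -0.015, 0], [0.04, 0.028, 0.01, -0.03, 0], [0.051, 0.035, 0.035, -0.04, 0], [0.051, 0.035, 0.065, -0.04, 0], [0.051, 0.035, 0.095, -0.04, 0], [0.051, 0.035, 0.12, -0.04, 0], [0.051, 0.035, 0.14, -0.04, 0], [0.051, 0.035, 0.15, -0.04, 0], [0.051, 0.035, 0.15, -0.04, 0], [0.051, 0.035, 0.15, -0.04, 0]])

```text
time: 4.2
tcp_pos: [0.4441, 0.174, 0.0695]
tool_rot: [0.0, 0.989, 0.145, 0.001]
force: [-0.8, 0.4, -0.1]
grip_width: 0.006
finger_force: 0.0
```

```bash
python3 - <<'E'
from cell import state, imaging, bot
import cv2,numpy as np
from h import *
s=state();print(s['time'],s['tcp_pos'],s['tool_rot'],s['force'])
r=imaging.capture("wrist");cv2.imwrite('pics/wrist3.png',r['image'][...,::-1]);np.savez('wrist3.npz',**r)
for n in("round_key_a_top","long_key_a_top"):
    print(n,[(round(d['p'],2),np.round(d['location'],3).tolist()) for d in imaging.pinpoint("wrist",n)][:3])
print(proj(r,s['tcp_pos']),proj(r,[.4437,.173,.043]),proj(r,[.4242,.2365,.043]))
E
```

```text
4.2 [0.44414251 0.1740159  0.06945595] [3.29981988e-06 9.89441951e-01 1.44928705e-01 5.44999337e-04] [-0.83555764  0.37064757 -0.11546027]
round_key_a_top [(0.86, [0.44, 0.175, 0.045])]
long_key_a_top [(0.7, [0.427, 0.234, 0.045])]
[275.09461613 262.34515111] [276.64076498 244.13110224] [169.65492747 244.77650336]
```

View pics/wrist3.png

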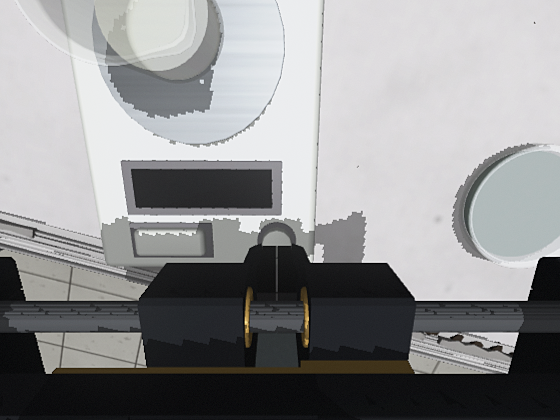

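The fingertips are just short of and directly above the round key, which shows at (277, 235). The long key at (170, 243) agrees with its prediction. I'll ease down to contact.

Call:
arm_command(rows=[[0, 0, 0.008, 0, 0], [0, 0, 0.016, 0, 0], [0, 0, 0.022, 0, 0], [0, 0, 0.026, 0, 0], [0, 0, 0.0275, 0, 0], [0, 0, 0.0275, 0, 0], [0, 0, 0.0275, 0, 0]])

```text
time: 5.05
tcp_pos: [0.4437, 0.1739, 0.0414]
tool_rot: [-0.0, 0.989, 0.145, 0.0]
force: [-1.5, -0.1, 1.9]
grip_width: 0.012
finger_force: 1.1
```

Contact reads 1.9 N, as the spring predicts at about 1.5 mm of travel. Now pressing, holding and releasing.

Call:
arm_command(rows=[[0, 0, 0.002, 0, 0], [0, 0, 0.0032, 0, 0], [0, 0, 0.0032, 0, 0], [0, 0, 0.0032, 0, 0], [0, 0, 0.0032, 0, 0]])

```text
time: 5.55
tcp_pos: [0.4438, 0.174, 0.0382]
tool_rot: [-0.0, 0.989, 0.145, 0.0]
force: [-0.6, 0.4, 4.8]
grip_width: 0.002
finger_force: 2.1
```

Call:
arm_command(rows=[[0, 0, 0, 0, 0], [0, 0, -0.004, 0, 0], [0, 0, -0.012, 0, 0], [0, 0, -0.022, 0, 0], [0, 0, -0.03, 0, 0], [0, 0, -0.03, 0, 0], [0, 0, -0.03, 0, 0]])

```text
time: 6.25
tcp_pos: [0.4436, 0.1739, 0.0682]
tool_rot: [0.0, 0.989, 0.145, 0.0]
force: [0.0, -0.7, -0.0]
grip_width: 0.007
finger_force: 0.0
```

```bash
python3 - <<'E'
from cell import state, imaging, bot
import cv2,numpy as np
s=state();print(s['time'],s['tcp_pos'],s['force'])
q=s['tool_rot'];a=2*np.arctan2(q[2],q[1]);x=np.array([np.cos(a),np.sin(a)]);y=np.array([np.sin(a),-np.cos(a)])
d=np.array([.4242,.2365])-s['tcp_pos'][:2];print(a,d@x,d@y)
r=imaging.capture("wrist");cv2.imwrite('pics/wrist4.png',r['image'][...,::-1])
E
```

```text
6.25 [0.44364671 0.17390776 0.06815665] [ 1.41845243e-02 -7.48814807e-01 -7.47614049e-04]
0.290835569584281 -0.0006815345073777962 -0.06554005039116448
```

View pics/wrist4.png

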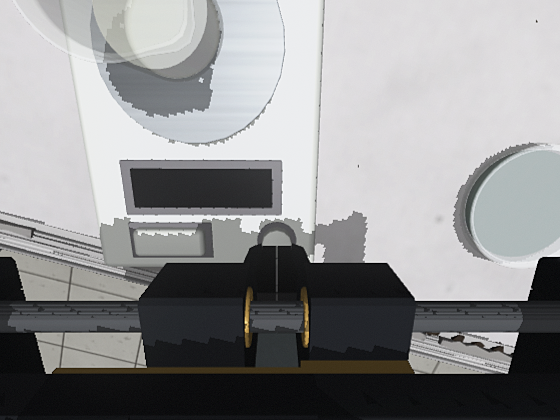

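The picture matches the one before the press: the round key at (277, 235) is up again, and the beaker and balance haven't moved. The display is described as blank, so it gives no sign. Moving on to the long key.

Call:
arm_command(rows=[[-0.001, -0.02, 0, 0, 0], [-0.001, -0.045, 0, 0, 0], [-0.001, -0.066, 0, 0, 0], [-0.001, -0.066, 0.006, 0, 0], [-0.001, -0.066, 0.014, 0, 0], [-0.001, -0.066, 0.021, 0, 0], [-0.001, -0.066, 0.0245, 0, 0], [-0.001, -0.066, 0.0265, 0, 0], [-0.001, -0.066, 0.0265, 0, 0], [-0.001, -0.066, 0.0265, 0, 0]])

```text
time: 7.3
tcp_pos: [0.424, 0.2367, 0.0418]
tool_rot: [0.0, 0.989, 0.145, 0.0]
force: [0.1, -1.8, 2.2]
grip_width: 0.008
finger_force: 1.0
```

Call:
arm_command(rows=[[0, 0, 0.002, 0, 0], [0, 0, 0.0035, 0, 0], [0, 0, 0.0035, 0, 0], [0, 0, 0.0035, 0, 0], [0, 0, 0.0035, 0, 0]])

```text
time: 7.8
tcp_pos: [0.4241, 0.2369, 0.0382]
tool_rot: [0.0, 0.989, 0.145, 0.0]
force: [2.1, -2.8, 3.9]
grip_width: -0.001
finger_force: 2.1
```

Call:
arm_command(rows=[[0, 0, 0, 0, 0], [0, 0, -0.004, 0, 0], [0, 0, -0.012, 0, 0], [0, 0, -0.025, 0, 0], [0, 0, -0.05, 0, 0], [-0.01, 0, -0.08, 0, 0], [-0.03, 0, -0.11, 0, 0], [-0.05, 0, -0.13, 0, 0], [-0.05, 0, -0.13, 0, 0], [-0.05, 0, -0.13, 0, 0]])

```text
time: 8.8
tcp_pos: [0.3759, 0.2227, 0.168]
tool_rot: [-0.0, 0.989, 0.145, 0.0]
force: [-0.7, 0.3, -0.1]
grip_width: 0.005
finger_force: 0.0
```

```bash
python3 - <<'E'
from cell import state, imaging, bot
import cv2
s=state();print(s['time'],s['tcp_pos'],s['force'],abs(s['dq']).max())
r=imaging.capture("wrist");cv2.imwrite('pics/wrist5.png',r['image'][...,::-1])
E
```

```text
8.8 [0.37586987 0.22268278 0.16799169] [-0.69775533  0.32716997 -0.09374686] 0.03935059311285546
```

View pics/wrist5.png

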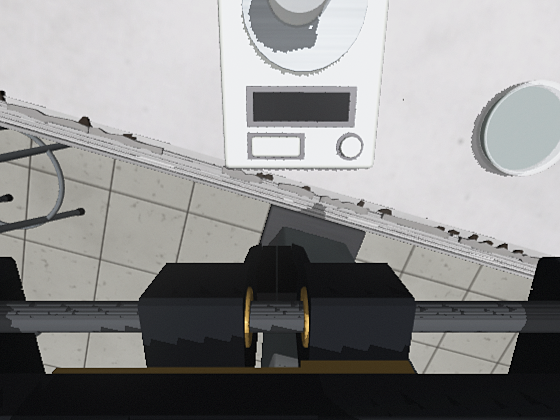

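Both keys are up, the round one at (350, 146) and the long one at (275, 146). The beaker is in place and the hand is clear, so I'm handing in.

```bash
python3 -c "
from cell import bot
print(bot.sign_off())"
```

```text
the job is handed in; nothing more can be done
None
```

I pressed the beaker balance's round key and then its long key, each nearly 5 mm down for about half a second at under 5 N; both are up, the hand is clear, and the job is handed in (the display stays blank, so it can't confirm either press).

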